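# Seat the sample carrier in the stage bracket

### The arm

A 6-joint arm with a two-finger parallel gripper is mounted at the origin on the work surface. World frame = base frame: x ahead of the robot, y to its left, z up, the work surface at z = 0. Lengths are in m, angles in rad, forces in N, time in s.
With the tool pointing down it reaches from about 0.325 to 0.9 m from the base axis. Payload 6.1 kg.
Tool frame: the origin (TCP) lies at the very end of the fingers, on their centre line; the grasp point (between the pads) lies 19 mm behind it (robot.hold_point_z is the distance from the TCP to the grasp point, in m); z points along the fingers, y is the line along which they close (so a half turn about z gives the same grasp; the last joint's range is limited). The gripper opens to 87 mm and grips with 3 to 60 N. Pads are 19 mm wide; open, the fingers measure 117 mm over their backs; the gripper's body (75 mm by 190 mm) begins 51 mm behind the grasp point.
Start: joints at [-1.235, 0.22, 1.526, -0, 1.395, -0.126], TCP at [0.278, -0.56, 0.186] pointing down, gripper open.
Joint ranges: [-2.98, 2.98], [-0.91, 2.08], [0.09, 2.57], [-1.24, 4.39], [0.2, 2.65], [-2.68, 2.68]. Speed limits (rad/s): [2.57, 2.57, 3.01, 3.14, 3.14, 3.14].

### API

Orientations are given as [roll, pitch, yaw] about the fixed x, y, z axes, in that order (R = Rz(yaw) Ry(pitch) Rx(roll)).
In Python, from plant import robot gives the robot as it stands. The module is installed in compiled form; this text tells all that it offers.
- The arm moves only by the tool send_rows, never from a script. Its argument "rows" is a list of rows, each an object with "jaw": the finger opening in mm, from 0 to 87; "slide": the shift along the world's x, y, z in mm, a list of three; "delta_rot": the turn, a rotation vector about the world's x, y, z in degrees, a list of three. A call has 1 to 12 rows; each row is the pose to reach, as a shift and turn from the pose commanded when the call began; what a row does not reach only later rows make up. A row lasts 1/10 s, in which the tool goes at most 50 mm and 8.59 degrees, less where a joint would pass 70% of its speed; a pose out of reach is approached as far as the arm can. A call with a gripper value outside its range is refused whole. The fingers move at their own pace and stop on an object; "force" is the grip in N (left out, the last holds). Time passes only in rows, so rows that repeat a pose let the fingers close. It gives the time, the measured TCP pose, the force, the opening and the grip force at its end, in the units of the state.
- robot.get_obs(): the state, without advancing time (a new reading comes with each control period).
- robot.grab_frame(name): name is "side" or "top"; returns (picture, depth): 400x640x3 uint8, red, green, blue; 400x640 float32, m along the optical axis (not along the pixel's ray), 0 where there is no reading.
- robot.camera_info(name): a dict with "fx", "fy", "cx", "cy" (pixels), "k1" (the pictures are not rectified: a ray, as slopes to the right and down, at radius r is drawn at 1 + k1 r^2 times it, then the intrinsics apply), "extrinsics" (4x4, takes a point from world to camera coordinates). Camera axes: x right, y down, z forward; pixel columns grow to the right and rows downward; lengths in m; the calibration is good to about 2 mm. A picture is of the moment at which its call begins. camera_info takes no time and is no camera call.
- robot.job_done(): hands the job in; it is judged then, once.
The state is a dict: "clock": time; "joint_pos": joint angles; "joint_vel": joint speeds; "effort": joint torques, N m; "position": TCP position; "tool_rot": TCP orientation; "ft_force": force on the tool from outside, world axes, zero at the start; "wrist_torque": the same for the moment, N m; "opening": finger opening in m; "grip_force": force on a finger pad.
Only numpy, scipy, OpenCV 4.12 (cv2) and the standard library are available. Lean on these libraries where they do the work, as an engineer would, in place of code of your own. Each camera call takes 0.05 s, during which the arm holds its last target. There are 200 camera calls.

### The job

Pick up the sample carrier plate, the one with an ear at each end, by its black tab and slide its ears down the slots of the dark stage bracket, pressing firmly but gently (some 10 to 20 N, never near 30 N on the bracket) until it sits flat and fully home on the seat with both spring clips snapped back over its ears. Then let go, and leave the earless plate, the jar and the lens mount where they are.

Things in the scene. Friction and masses are not known exactly. Their poses are not given: they have to be found in the camera images.
- carrier_tab (a point): grip point of the loose aluminium sample carrier (0.15-0.31 kg): plate 60 (x) x 100 (y) x 8 mm, two glass slides in its top, black upright tab in the middle, 16 (x) x 30 (y) x 44 mm tall. An ear sticks out along y from the middle of each short side. The point is in the tab on the plate's centre line, 34 mm above the underside, 18 mm below the tab's top. z up. A half turn makes no difference.
- carrier_ear (a point): middle of the carrier's ear at its +y end, 57 mm from the carrier's centre, half-way up the plate. Each ear is 16 mm wide (x), 8 mm thick and flush with the plate above and below; the carrier measures 132 mm over both ears.
- bracket_mouth (a point): middle between the two slot mouths of the fixed dark steel stage bracket, level with its cheek tops, 60 mm above the bench; z up, y from slot to slot. Base 100 (x) x 170 (y) x 10 mm. Two cheeks, 70 mm wide (x), inner faces at y = +-52 mm, closed at y = +-72 mm. Each slot: 19 mm wide (x), centred on x = 0, upright, open at the top and inwards, its top 8 mm flared to 30 mm.
- slot_left (a point): middle of the slot mouth at the bracket's +y end, 62 mm from the bracket's centre, 60 mm above the bench (the other slot mirrors it). The slot's floor is an adjustable seat, equally high in both slots: it lies 28 to 44 mm below this point, differently each time, and must be found by feel. The carrier is home when its underside rests there. The clips go up and down with the seat.
- clip_left (a joint): spring clip in the +x wall of the slot at the bracket's +y end, a bent polished steel strip: how far it is pushed back along the bracket's +x (m). 0 = free, sticking about 8 mm into the slot; 0.005 to 0.008 = pushed back by a passing ear. Its ramp runs from 25 to 10 mm above the seat; below that it snaps out over the ear's top, back to under 0.001. Pushing past both clips takes 5 to 12 N.
- clip_right (a joint): the same spring clip in the slot at the bracket's -y end: metres pushed back along the bracket's +x, 0 = free
- blank_tab (a point): the same point of a bystander plate, alike in size, material and tab but without ears (100 mm long in all); the carrier and this plate may lie in each other's places
- jar: bystander: closed amber glass jar, 44 mm across, 70 mm tall; origin at the centre of its underside
- lens_mount: bystander: dark steel lens mount on a round foot 50 mm across, 65 mm tall; origin at the centre of its underside

How it is judged:
By the outcome, as a careful person would: the job done as asked, in the order asked, and still so for the second after the job is handed in, with the robot touching nothing.
It also fails if it takes over 56 s, if anything falls off the work surface, if the arm or the gripper's body presses on something with over 40 N, if the wrist force passes 120 N, or if a joint passes its speed limit or range.

## Working session

There is one attempt and no reset: what is moved stays moved. The work goes in short steps, Python scripts to look and compute and a tool call to move; the robot and the scene stay as the last step left them, time stands still between calls to the robot, and variables do not carry over. Pictures are saved under pics/ and viewed, at most 10 in all, crops included, and the job is handed in when it is done.

Besides the shell and the picture viewer there is one more tool, called after "Emit:" by a JSON object that holds its "method" and its "body". send_rows: Moves the arm, as the interface text tells. Its arguments: {"type":"object","properties":{"rows":{"type":"array","items":{"type":"object","properties":{"jaw":{"type":"number"},"slide":{"type":"array","items":{"type":"number"}},"delta_rot":{"type":"array","items":{"type":"number"}}}}},"force":{"type":"number"}},"required":["rows"]}

```bash
mkdir -p pics; cat > h.py <<'E'
import numpy as np, cv2
from plant import robot
def grab(n):
    im,d=robot.grab_frame(n); return im,d
def world(n,d):
    c=robot.camera_info(n); h,w=d.shape
    K=np.array([[c['fx'],0,c['cx']],[0,c['fy'],c['cy']],[0,0,1.]])
    u,v=np.meshgrid(np.arange(w),np.arange(h))
    p=cv2.undistortPoints(np.stack([u,v],-1).reshape(-1,1,2).astype(float),K,np.array([c['k1'],0,0,0,0.])).reshape(h,w,2)
    P=np.dstack([p*d[...,None],d])
    E=np.array(c['extrinsics']); 
    W=(P-E[:3,3])@E[:3,:3]
    W[d==0]=np.nan
    return W
E
python3 - <<'E'
from h import *
for n in('top','side'):
    im,d=grab(n); np.savez(f'{n}0.npz',im=im,d=d)
    cv2.imwrite(f'pics/{n}0.png',im[...,::-1])
    c=robot.camera_info(n);print(n,{k:np.round(v,3).tolist() for k,v in c.items()})
print(robot.get_obs())
E
```

```text
top {'fx': 515.742, 'fy': 515.742, 'cx': 319.038, 'cy': 194.825, 'k1': -0.052, 'extrinsics': [[-0.026, -1.0, -0.008, 0.075], [-0.995, 0.026, -0.092, 0.597], [0.092, 0.006, -0.996, 1.187], [0.0, 0.0, 0.0, 1.0]]}
side {'fx': 466.37, 'fy': 466.37, 'cx': 315.638, 'cy': 201.411, 'k1': -0.105, 'extrinsics': [[-0.752, -0.659, 0.017, 0.487], [-0.377, 0.409, -0.831, 0.272], [0.541, -0.631, -0.556, 0.658], [0.0, 0.0, 0.0, 1.0]]}
{'clock': 0.1, 'joint_pos': array([-1.23506900e+00,  2.21132403e-01,  1.52748786e+00,  1.88499832e-05,
        1.39470642e+00, -1.26092032e-01]), 'joint_vel': array([ 3.76633200e-04, -2.42579129e-05, -2.67877963e-03,  5.84885391e-04,
        1.81022483e-03,  7.73872825e-04]), 'effort': array([ 1.79743889e-03, -4.95944238e+01, -3.88519585e+01,  7.02508399e-02,
        5.15060476e-02, -4.11860754e-05]), 'position': array([ 0.27828845, -0.55893606,  0.18506059]), 'tool_rot': array([-3.13987472e+00, -2.36474360e-04,  4.61815841e-01]), 'ft_force': array([ 0.23402252, -0.18319901,  0.32425298]), 'wrist_torque': array([ 0.06507377, -0.02586215, -0.01593917]), 'grip_force': 0.0, 'opening': 0.0869422451903952}
```

View pics/top0.png

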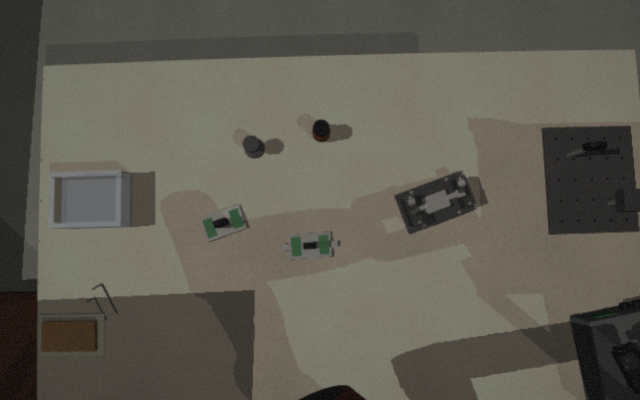

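View pics/side0.png

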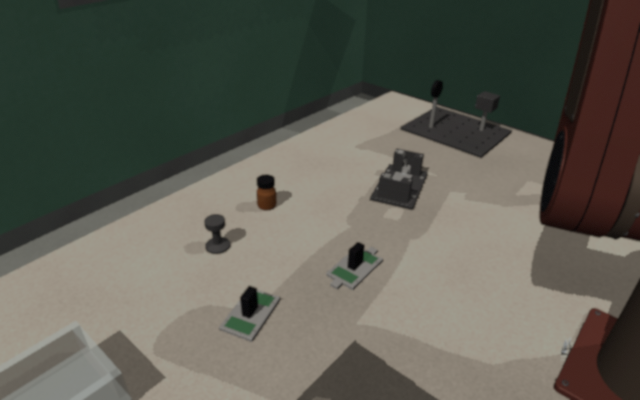

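The top view shows the eared carrier at about (311,245), with ears at (285,246) and (338,242). The earless plate is at (223,224), the bracket at (437,202), the jar at (321,130) and the lens mount at (253,147). The side view agrees.

```bash
python3 - <<'E'
from h import *
z=np.load('top0.npz'); W=world('top',z['d']); 
def box(u0,u1,v0,v1): return W[v0:v1,u0:u1].reshape(-1,3)
def rect(P,t):
    r=cv2.minAreaRect((P[:,:2]*1000).astype(np.float32)); print(t,len(P),np.round(P.mean(0)*1000,1),'med z',np.round(np.median(P[:,2])*1000,1),'rect',np.round(np.array(r[0]),1),np.round(r[1],1),round(r[2],2))
    C=np.cov(P[:,:2].T); w,V=np.linalg.eigh(C); print('   pca ang of long axis',np.degrees(np.arctan2(V[1,1],V[0,1])))
for n,b in(('car',(275,350,222,268)),('brk',(380,490,160,245)),('blank',(195,255,195,250))):
    P=box(*b);P=P[np.isfinite(P[:,2])]
    print(n,np.histogram(P[:,2]*1000,bins=np.arange(-10,80,5)))
    if n!='brk':
        rect(P[(P[:,2]>.0045)&(P[:,2]<.02)],n+' plate'); rect(P[(P[:,2]>.045)&(P[:,2]<.06)],n+' tab')
    else:
        rect(P[(P[:,2]>.005)],n+' all'); rect(P[(P[:,2]>.054)&(P[:,2]<.066)],n+' cheeks')
        rect(P[(P[:,2]>.005)&(P[:,2]<.016)],n+' base')
im=z['im'][...,::-1]
a=cv2.resize(im[215:275,265:355],None,fx=6,fy=6,interpolation=cv2.INTER_CUBIC)[:,:400]
a=cv2.resize(im[225:265,275:350],(600,320),interpolation=cv2.INTER_CUBIC)
b=cv2.resize(im[165:238,388:488],(384,280),interpolation=cv2.INTER_CUBIC)
c=np.zeros((600,600,3),np.uint8);c[:320]=a;c[320:,:384]=b
cv2.imwrite('pics/crop0.png',np.clip(c*1.6,0,255).astype(np.uint8))
E
```

```text
car (array([  57, 1274, 1062,  795,  158,    3,    0,    0,    0,    0,    0,
         22,   63,    6,    0,    0,    0]), array([-10,  -5,   0,   5,  10,  15,  20,  25,  30,  35,  40,  45,  50,
        55,  60,  65,  70,  75]))
car plate 1021 [481.1  81.8   7.9] med z 7.8 rect [482.3  75.6] [168.9 106.7] 88.48
   pca ang of long axis 91.63652933003375
car tab 91 [481.3  82.8  51.6] med z 51.6 rect [481.3  83.9] [30.  13.7] 88.54
   pca ang of long axis 87.6554082733716
brk (array([ 208, 3293, 2707,  941,  723,  222,  406,   78,   28,   51,   36,
         39,   74,  283,  221,    3,    0]), array([-10,  -5,   0,   5,  10,  15,  20,  25,  30,  35,  40,  45,  50,
        55,  60,  65,  70,  75]))
brk all 3105 [ 576.  -215.3   23. ] med z 13.1 rect [ 574.1 -216.3] [259.1 201.2] 87.1
   pca ang of long axis 107.13968730266463
brk cheeks 534 [ 576.7 -217.1   59.4] med z 59.4 rect [ 576.6 -216.4] [ 70.  156.7] 18.82
   pca ang of long axis 108.43134324104207
brk base 1690 [ 575.1 -213.4    9.7] med z 9.7 rect [ 574.1 -216.3] [259.1 201.2] 87.1
   pca ang of long axis 103.15087272687882
blank (array([ 100, 1231, 1028,  677,  127,    6,    4,    7,    4,    6,    4,
         23,   65,    7,    0,    0,    0]), array([-10,  -5,   0,   5,  10,  15,  20,  25,  30,  35,  40,  45,  50,
        55,  60,  65,  70,  75]))
blank plate 868 [539.  289.3   7.9] med z 7.7 rect [541.4 285.9] [136.5 129.9] 87.77
   pca ang of long axis 109.67331992213627
blank tab 95 [539.5 290.3  51.3] med z 51.2 rect [539.8 290.8] [16.4 30.2] 19.14
   pca ang of long axis 109.05536824507506
```

View pics/crop0.png

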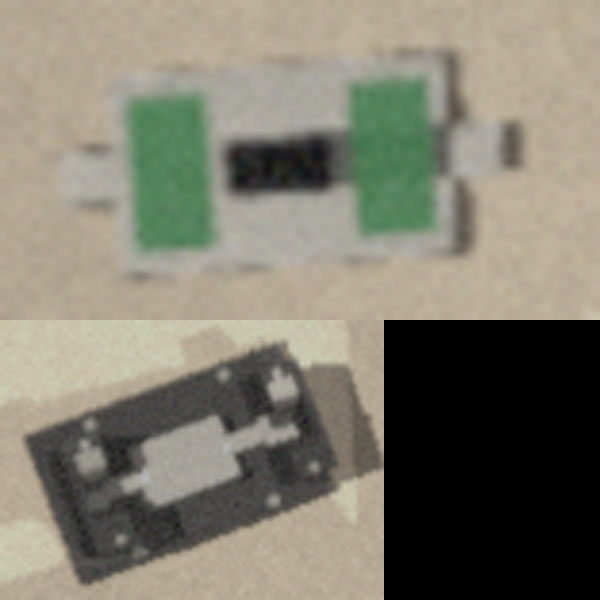

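The crop confirms the ears on this plate, with centres at about full-image (286,247) and (335,244). The bracket's clips lie on the image-up (+x) side of its slots. Next I'll refine the measurements by averaging frames.

```bash
cat >> h.py <<'E'
def avg(n,k=6):
    I=[];D=[]
    for _ in range(k):
        im,d=robot.grab_frame(n); I.append(im.astype(float)); D.append(np.where(d>0,d,np.nan))
    return np.mean(I,0),np.nan_to_num(np.nanmedian(D,0))
def onplane(n,h,shape=(400,640)):
    A=world(n,np.ones(shape)); E=np.array(robot.camera_info(n)['extrinsics']); c=-E[:3,:3].T@E[:3,3]
    return c+(A-c)*((h-c[2])/(A[...,2]-c[2]))[...,None]
E
python3 - <<'E' 2>/dev/null
from h import *
def rect(P,t):
    r=cv2.minAreaRect((P[:,:2]*1000).astype(np.float32))
    print(t,len(P),'mean',np.round(P.mean(0)*1000,1),'rect',np.round(r[0],1),np.round(r[1],1),round(r[2],2))
for n in('top','side'):
    im,d=avg(n); np.savez(n+'1.npz',im=im,d=d); W=world(n,d)*1000
    near=lambda x,y,r:np.hypot(W[...,0]-x,W[...,1]-y)<r
    z=W[...,2]
    m=near(481,83,35)&(z>44)&(z<60); rect(W[m]/1000,n+' tab')
    m=near(576,-216,110)&(z>54)&(z<66); rect(W[m]/1000,n+' cheeks')
    B=W[m]; t=np.radians(18.5); s=(B[:,:2]-[576.5,-216.5])@[-np.sin(t),np.cos(t)]
    c=[B[s>40].mean(0),B[s<-40].mean(0)]; print(' cheek z',c[0][2],c[1][2],'mid',(c[0]+c[1])/2,'yaw',np.degrees(np.arctan2(*(c[0]-c[1])[:2]*[-1,1])))
    # centre-seat
    a=(W[...,:2]-[576.5,-216.5]); ax=a@[np.cos(t),np.sin(t)]; ay=a@[-np.sin(t),np.cos(t)]
    m=(abs(ax)<15)&(abs(ay)<35); print(' seat mid z',np.nanmedian(z[m]), 'slot',np.nanmedian(z[(abs(ax)<5)&(abs(abs(ay)-60)<6)]))
    # green
    hsv=cv2.cvtColor(im.astype(np.uint8),cv2.COLOR_RGB2HSV); Q=onplane(n,.008)
    g=(hsv[...,0]>50)&(hsv[...,0]<85)&(hsv[...,1]>90)&near(481,83,80)
    k,L,st,cc=cv2.connectedComponentsWithStats(g.astype(np.uint8))
    C=[]
    for i in range(1,k):
        if st[i,4]>60: rect(Q[L==i],n+' green'); C.append(Q[L==i].mean(0))
    if len(C)==2:
        e=C[0]-C[1]; e=e*np.sign(e[1]); print(' mid',(C[0]+C[1])*500,'yaw',np.degrees(np.arctan2(-e[0],e[1])))
E
```

```text
top tab 92 mean [481.3  82.8  51.2] rect [481.3  83.8] [29.8 13.7] 88.54
top cheeks 535 mean [ 577.  -217.    59.3] rect [ 576.6 -216.3] [ 70.  156.1] 18.86
 cheek z 59.43344832500122 59.24510608488364 mid [ 576.49539725 -215.51900481   59.3392772 ] yaw 18.696026760466097
 seat mid z 21.438546548006624 slot 23.53664591029078
top green 105 mean [482.4  51.6   8. ] rect [482.7  51.6] [16.6 37.8] 88.52
top green 69 mean [481.1 118.2   8. ] rect [478.4 117.1] [14.3 35.5] 88.76
 mid [481.7540046   84.91719365   8.        ] yaw 1.1026365404897618
side tab 148 mean [477.3  85.6  50.6] rect [478.7  83.5] [16.3 30.3] 0.55
side cheeks 407 mean [ 570.2 -208.8   59.5] rect [ 573.2 -218.2] [ 70.5 155.4] 18.62
 cheek z 59.40455802707666 59.5842252052151 mid [ 572.45923804 -215.45374684   59.49439162] yaw 19.09315700852545
 seat mid z 22.89563672131196 slot 34.50065749747906
side green 83 mean [476.1  47.7   8. ] rect [476.1  46.7] [26.8 21.2] 20.67
side green 127 mean [478.1 114.6   8. ] rect [477.9 114.5] [37.8 15.5] 4.4
 mid [477.12056342  81.15442608   8.        ] yaw -1.6760577609609957
```

Emit:
{"method": "send_rows", "body": {"rows": [{"slide": [100, 320, 0], "delta_rot": [0, 0, 32]}, {"slide": [100, 320, 0], "delta_rot": [0, 0, 32]}, {"slide": [100, 320, 0], "delta_rot": [0, 0, 32]}, {"slide": [100, 320, 0], "delta_rot": [0, 0, 32]}, {"slide": [202, 643, -10], "delta_rot": [0, 0, 64.5]}, {"slide": [202, 643, -10], "delta_rot": [0, 0, 64.5]}, {"slide": [202, 643, -10], "delta_rot": [0, 0, 64.5]}, {"slide": [202, 643, -10], "delta_rot": [0, 0, 64.5]}, {"slide": [202, 643, -10], "delta_rot": [0, 0, 64.5]}, {"slide": [202, 643, -10], "delta_rot": [0, 0, 64.5]}, {"slide": [202, 643, -10], "delta_rot": [0, 0, 64.5]}, {"slide": [202, 643, -10], "delta_rot": [0, 0, 64.5]}], "force": 25}}

```text
invalid input at $.rows[0]: expected keys jaw, slide, delta_rot
```

```bash
python3 - <<'E' 2>/dev/null
from h import *
# soft green line from saved avg frames (before the move)
for n in('top','side'):
    z=np.load(n+'1.npz'); im=z['im']; Q=onplane(n,.008)*1000
    g=im[...,1]/im.sum(-1)
    near=np.hypot(Q[...,0]-481,Q[...,1]-84)<75
    w=np.clip(g-.36,0,.06)*near
    y=Q[...,1]; C=[]
    for m in(y<83,y>83):
        ww=w*m; C.append((Q*ww[...,None]).sum((0,1))/ww.sum())
    e=C[1]-C[0]; print(n,C,'mid',(C[0]+C[1])/2,'yaw',np.degrees(np.arctan2(-e[0],e[1])))
o=robot.get_obs(); print(o['clock'],o['position'],o['tool_rot'],np.round(o['joint_pos'],3))
E
```

```text
top [array([482.28211732,  51.49543851,   8.        ]), array([479.10026919, 117.35584889,   8.        ])] mid [480.69119326  84.4256437    8.        ] yaw 2.765923093075103
side [array([474.96989953,  47.66356183,   8.        ]), array([477.98911339, 114.81814376,   8.        ])] mid [476.47950646  81.2408528    8.        ] yaw -2.574236821121835
0.7 [ 0.27846084 -0.55953636  0.18606424] [3.14154925e+00 7.32136085e-06 4.61763336e-01] [-1.235  0.22   1.527 -0.     1.395 -0.126]
```

Emit:
{"method": "send_rows", "body": {"rows": [{"jaw": 60, "slide": [100, 320, 0], "delta_rot": [0, 0, 33]}, {"jaw": 60, "slide": [100, 320, 0], "delta_rot": [0, 0, 33]}, {"jaw": 60, "slide": [100, 320, 0], "delta_rot": [0, 0, 33]}, {"jaw": 60, "slide": [100, 320, 0], "delta_rot": [0, 0, 33]}, {"jaw": 60, "slide": [100, 320, 0], "delta_rot": [0, 0, 33]}, {"jaw": 60, "slide": [202, 643, -10], "delta_rot": [0, 0, 66]}, {"jaw": 60, "slide": [202, 643, -10], "delta_rot": [0, 0, 66]}, {"jaw": 60, "slide": [202, 643, -10], "delta_rot": [0, 0, 66]}, {"jaw": 60, "slide": [202, 643, -10], "delta_rot": [0, 0, 66]}, {"jaw": 60, "slide": [202, 643, -10], "delta_rot": [0, 0, 66]}, {"jaw": 60, "slide": [202, 643, -10], "delta_rot": [0, 0, 66]}, {"jaw": 60, "slide": [202, 643, -10], "delta_rot": [0, 0, 66]}], "force": 25}}

```text
clock: 1.9
position: [0.4587, 0.0149, 0.1783]
tool_rot: [3.14, 0.0, 1.614]
ft_force: [0.4, -0.3, -0.4]
opening: 0.0599
grip_force: 0.0
```

Emit:
{"method": "send_rows", "body": {"rows": [{"jaw": 60, "slide": [18, 60, 0], "delta_rot": [0, 0, 0]}, {"jaw": 60, "slide": [18, 60, 0], "delta_rot": [0, 0, 0]}, {"jaw": 60, "slide": [18, 60, 0], "delta_rot": [0, 0, 0]}, {"jaw": 60, "slide": [18, 60, 0], "delta_rot": [0, 0, 0]}, {"jaw": 60, "slide": [18, 60, 0], "delta_rot": [0, 0, 0]}]}}

```text
clock: 2.4
position: [0.476, 0.0713, 0.1778]
tool_rot: [-3.141, 0.001, 1.612]
ft_force: [0.3, -0.3, -0.1]
opening: 0.06
grip_force: 0.0
```

Emit:
{"method": "send_rows", "body": {"rows": [{"jaw": 60, "slide": [4, 12.5, -40], "delta_rot": [0, 0, 0]}, {"jaw": 60, "slide": [4, 12.5, -80], "delta_rot": [0, 0, 0]}, {"jaw": 60, "slide": [4, 12.5, -110], "delta_rot": [0, 0, 0]}, {"jaw": 60, "slide": [4, 12.5, -135], "delta_rot": [0, 0, 0]}, {"jaw": 60, "slide": [4, 12.5, -150], "delta_rot": [0, 0, 0]}, {"jaw": 60, "slide": [4, 12.5, -160], "delta_rot": [0, 0, 0]}, {"jaw": 60, "slide": [4, 12.5, -160], "delta_rot": [0, 0, 0]}, {"jaw": 60, "slide": [4, 12.5, -160], "delta_rot": [0, 0, 0]}]}}

```text
clock: 3.2
position: [0.4808, 0.0847, 0.0185]
tool_rot: [3.141, 0.0, 1.613]
ft_force: [-0.2, -0.9, -0.3]
opening: 0.06
grip_force: 0.0
```

Emit:
{"method": "send_rows", "body": {"rows": [{"jaw": 40, "slide": [0, -0.5, -2], "delta_rot": [0, 0, 0]}, {"jaw": 25, "slide": [0, -0.5, -2], "delta_rot": [0, 0, 0]}, {"jaw": 10, "slide": [0, -0.5, -2], "delta_rot": [0, 0, 0]}, {"jaw": 10, "slide": [0, -0.5, -2], "delta_rot": [0, 0, 0]}, {"jaw": 10, "slide": [0, -0.5, -2], "delta_rot": [0, 0, 0]}, {"jaw": 10, "slide": [0, -0.5, -2], "delta_rot": [0, 0, 0]}, {"jaw": 10, "slide": [0, -0.5, -2], "delta_rot": [0, 0, 0]}, {"jaw": 10, "slide": [0, -0.5, -2], "delta_rot": [0, 0, 0]}], "force": 45}}

```text
clock: 4.0
position: [0.4803, 0.0848, 0.0159]
tool_rot: [3.141, 0.0, 1.614]
ft_force: [-0.5, -0.7, 0.1]
opening: 0.0117
grip_force: 0.6
```

Emit:
{"method": "send_rows", "body": {"rows": [{"jaw": 8, "slide": [0, 0, 0], "delta_rot": [0, 0, 0]}, {"jaw": 8, "slide": [0, 0, 0], "delta_rot": [0, 0, 0]}, {"jaw": 8, "slide": [0, 0, 0], "delta_rot": [0, 0, 0]}]}}

```text
clock: 4.3
position: [0.4803, 0.0848, 0.0159]
tool_rot: [3.141, 0.0, 1.614]
ft_force: [-0.5, -1.1, 1.3]
opening: 0.0083
grip_force: 0.9
```

```bash
python3 - <<'E' 2>/dev/null
from h import *
im,d=grab('side'); cv2.imwrite('pics/s2.png',cv2.resize(im[150:330,250:490,::-1],(720,540)))
o=robot.get_obs(); print(o['clock'],o['opening'],o['grip_force'],o['position'])
E
```

```text
4.35 0.008667447557883921 0.955507205799222 [0.48033394 0.08482639 0.01590953]
```

View pics/s2.png

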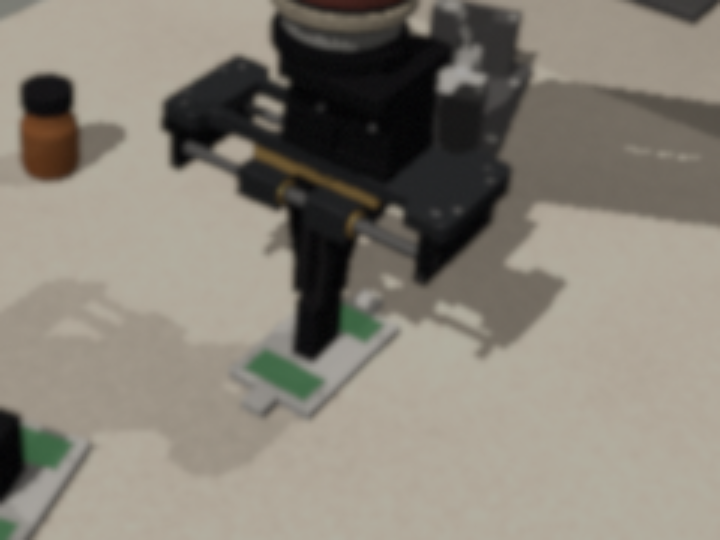

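The fingers seem to be around the tab, at crop (315,290), but the grip force is still low. I'll command the jaws further closed and watch where they stop.

Emit:
{"method": "send_rows", "body": {"rows": [{"jaw": 4, "slide": [0, 0, 0], "delta_rot": [0, 0, 0]}, {"jaw": 4, "slide": [0, 0, 0], "delta_rot": [0, 0, 0]}, {"jaw": 4, "slide": [0, 0, 0], "delta_rot": [0, 0, 0]}], "force": 45}}

```text
clock: 4.65
position: [0.4803, 0.0848, 0.0159]
tool_rot: [3.141, 0.0, 1.614]
ft_force: [-0.5, 0.1, 1.7]
opening: 0.0045
grip_force: 1.2
```

```bash
python3 - <<'E' 2>/dev/null
from h import *
im,d=avg('top',2); W=world('top',d)*1000
cv2.imwrite('pics/t2.png',cv2.resize(im[200:290,255:375,::-1],(720,540)))
Q=onplane('top',.008)*1000; g=im[...,1]/im.sum(-1)
w=np.clip(g-.36,0,.06)*(np.hypot(Q[...,0]-481,Q[...,1]-84)<75)
for m in(Q[...,1]<83,Q[...,1]>83): ww=w*m; print((Q*ww[...,None]).sum((0,1))/ww.sum(),ww.sum())
o=robot.get_obs(); print(o['clock'],o['opening'],o['grip_force'],o['position'])
E
```

```text
[469.11513353  39.68101184   8.        ] 0.19069845901698285
[nan nan nan] 0.0
4.75 0.004046056114408883 1.3025325536727905 [0.48034606 0.08482524 0.01591062]
```

View pics/t2.png

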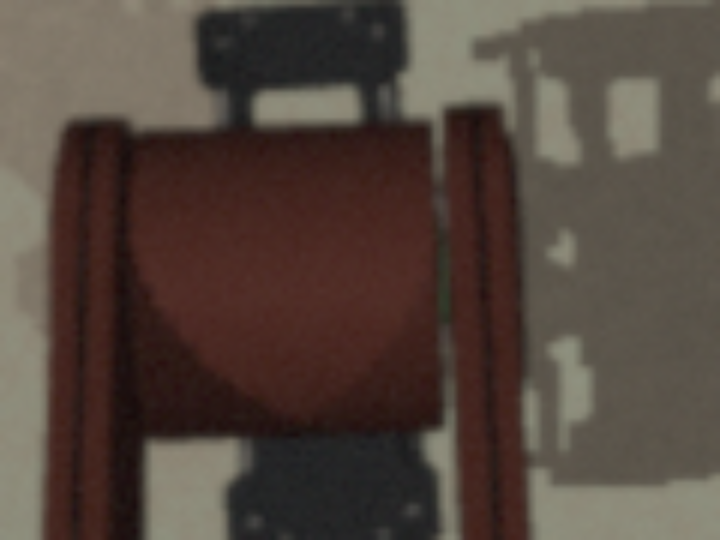

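The top view is blocked by the wrist, with only a sliver of green slide visible at (445,280). I'll use the side depth to check where the fingers are relative to the tab.

```bash
python3 - <<'E' 2>/dev/null
from h import *
im,d=avg('side',3); W=world('side',d)*1000; np.savez('side2.npz',im=im,d=d)
W0=world('side',np.load('side1.npz')['d'])*1000
for n,w in(('before',W0),('now',W)):
    for a,b in((4,14),(16,24),(24,32),(32,40),(40,48),(48,56),(60,70),(75,85)):
        m=(abs(w[...,0]-480)<50)&(abs(w[...,1]-84)<50)&(w[...,2]>a)&(w[...,2]<b); P=w[m]
        if len(P)>4: print(n,a,b,len(P),'x',np.round(np.percentile(P[:,0],[3,50,97])),'y',np.round(np.percentile(P[:,1],[3,50,97])))
c=im[190:300,310:420].astype(np.uint8)
cv2.imwrite('pics/s3.png',cv2.resize(np.clip(c[...,::-1]*2.5,0,255).astype(np.uint8),(600,600),interpolation=cv2.INTER_CUBIC))
o=robot.get_obs(); print(o['clock'],o['opening'],o['grip_force'],o['ft_force'])
E
```

```text
before 4 14 966 x [449. 470. 506.] y [ 38.  99. 132.]
before 16 24 51 x [470. 472. 484.] y [68. 97. 98.]
before 24 32 53 x [470. 472. 484.] y [69. 95. 98.]
before 32 40 53 x [470. 472. 485.] y [71. 97. 98.]
before 40 48 55 x [470. 472. 485.] y [70. 94. 99.]
before 48 56 120 x [471. 478. 486.] y [69. 85. 98.]
now 4 14 966 x [449. 470. 506.] y [ 37.  98. 132.]
now 16 24 51 x [470. 472. 484.] y [69. 95. 98.]
now 24 32 51 x [470. 472. 484.] y [70. 95. 98.]
now 32 40 55 x [470. 472. 485.] y [70. 96. 99.]
now 40 48 54 x [471. 472. 486.] y [69. 96. 99.]
now 48 56 61 x [468. 477. 486.] y [72. 94. 98.]
now 60 70 78 x [468. 473. 489.] y [74. 93. 95.]
now 75 85 77 x [466. 475. 490.] y [77. 93. 95.]
4.9 0.004211260156656758 1.4302459359169006 [ 0.2498046  -0.45373242  2.94217229]
```

View pics/s3.png

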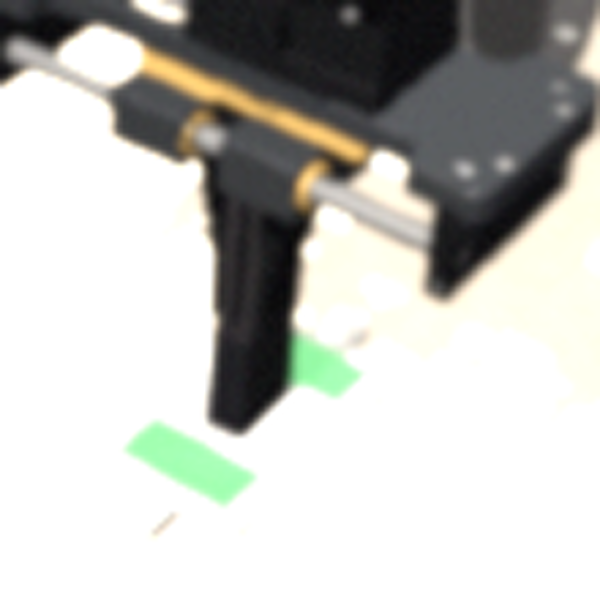

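The side view shows the fingers ending at the tab's top edge, at crop (250,340), rather than around it. I'll check heights along that column against the reported TCP z.

```bash
python3 - <<'E' 2>/dev/null
from h import *
z=np.load('side2.npz');W=world('side',z['d'])*1000; W0=world('side',np.load('side1.npz')['d'])*1000
for v in range(206,276,3):
    print(v,[np.round(W[v,u]).tolist()+z['im'][v,u].astype(int).tolist() for u in(351,357,362)])
c=robot.camera_info('side');E=np.array(c['extrinsics'])
for p in([.4803,.0848,.0159],[.4803,.0848,.052],[.4803,.0848,.086]):
    q=E[:3,:3]@p+E[:3,3]; print(p,c['cx']+c['fx']*q[0]/q[2],c['cy']+c['fy']*q[1]/q[2])
o=robot.get_obs();print(o['clock'],o['joint_pos'],o['position'],o['opening'],o['grip_force'],o['ft_force'],o['wrist_torque'],o['effort'])
E
```

```text
206 [[480.0, 107.0, 153.0, 87, 70, 41], [467.0, 108.0, 159.0, 27, 27, 27], [458.0, 108.0, 163.0, 24, 24, 25]]
209 [[485.0, 99.0, 140.0, 49, 39, 23], [468.0, 106.0, 152.0, 82, 66, 38], [457.0, 109.0, 158.0, 45, 39, 30]]
212 [[487.0, 97.0, 132.0, 18, 18, 18], [468.0, 106.0, 146.0, 46, 41, 34], [458.0, 106.0, 150.0, 98, 79, 46]]
215 [[470.0, 120.0, 146.0, 46, 45, 46], [462.0, 113.0, 146.0, 32, 33, 34], [456.0, 108.0, 146.0, 36, 34, 33]]
218 [[468.0, 121.0, 142.0, 26, 27, 28], [457.0, 121.0, 147.0, 33, 34, 34], [452.0, 113.0, 145.0, 32, 33, 34]]
221 [[468.0, 121.0, 136.0, 24, 24, 25], [456.0, 121.0, 141.0, 24, 25, 25], [448.0, 119.0, 145.0, 32, 33, 34]]
224 [[467.0, 121.0, 130.0, 22, 22, 23], [456.0, 120.0, 135.0, 25, 25, 26], [447.0, 120.0, 140.0, 25, 25, 26]]
227 [[486.0, 93.0, 99.0, 14, 13, 14], [456.0, 120.0, 129.0, 22, 23, 23], [447.0, 119.0, 133.0, 26, 26, 26]]
230 [[486.0, 93.0, 93.0, 16, 15, 16], [473.0, 94.0, 99.0, 15, 15, 15], [446.0, 119.0, 127.0, 15, 16, 16]]
233 [[486.0, 93.0, 85.0, 18, 18, 18], [472.0, 95.0, 94.0, 16, 15, 16], [463.0, 93.0, 97.0, 5, 5, 7]]
236 [[485.0, 93.0
[... 1274 characters left out ...]
0, 163, 160, 155], [458.0, 88.0, 7.0, 165, 162, 156]]
275 [[468.0, 108.0, 8.0, 69, 108, 75], [461.0, 100.0, 6.0, 142, 146, 135], [453.0, 95.0, 8.0, 164, 161, 155]]
[0.4803, 0.0848, 0.0159] 353.8573806223296 262.4529317360077
[0.4803, 0.0848, 0.052] 355.12323017271683 247.1659967452476
[0.4803, 0.0848, 0.086] 356.37238999345067 232.08061399436158
4.9 [ 1.29314848e-02  9.24401479e-02  2.01687974e+00 -4.12711823e-05
  1.03204427e+00 -2.99821988e-02] [0.48033232 0.0848049  0.01589861] 0.004211260156656758 1.4302459359169006 [ 0.2498046  -0.45373242  2.94217229] [ 0.00617887 -0.13427116  0.03965052] [ 5.70080825e-03 -3.55699897e+01 -3.11937296e+01  7.27184303e-02
  1.29159671e-02  8.12560984e-06]
```

Depth puts the body's underside at z≈127 mm and the fingertips at about 54 mm, while the reported TCP z is 16 mm. I'll raise the tool and measure the fingertip height by camera.

Emit:
{"method": "send_rows", "body": {"rows": [{"jaw": 4, "slide": [0, 0, 30], "delta_rot": [0, 0, 0]}, {"jaw": 4, "slide": [0, 0, 60], "delta_rot": [0, 0, 0]}, {"jaw": 30, "slide": [0, 0, 60], "delta_rot": [0, 0, 0]}, {"jaw": 30, "slide": [0, 0, 60], "delta_rot": [0, 0, 0]}, {"jaw": 30, "slide": [0, 0, 60], "delta_rot": [0, 0, 0]}]}}

```text
clock: 5.4
position: [0.479, 0.0848, 0.0745]
tool_rot: [-3.139, -0.0, 1.614]
ft_force: [-0.3, 0.8, -0.3]
opening: 0.0203
grip_force: 0.0
```

```bash
python3 - <<'E' 2>/dev/null
from h import *
im,d=avg('side',2); W=world('side',d)*1000; np.savez('side3.npz',im=im,d=d)
o=robot.get_obs();print(o['clock'],o['position']*1000,o['opening'],o['grip_force'],o['ft_force'],robot.hold_point_z)
m=(abs(W[...,0]-480)<70)&(abs(W[...,1]-84)<50)&(W[...,2]>4)&(W[...,2]<190)
for a in range(4,190,6):
    P=W[m&(W[...,2]>=a)&(W[...,2]<a+6)]
    if len(P)>2: print(a,len(P),'x',np.round(np.percentile(P[:,0],[3,50,97])),'y',np.round(np.percentile(P[:,1],[3,50,97])))
cv2.imwrite('pics/s4.png',cv2.resize(np.clip(im[130:300,280:460,::-1]*2,0,255).astype(np.uint8),(630,595),interpolation=cv2.INTER_CUBIC))
E
```

```text
5.5 [478.89920406  84.78458217  74.27665546] 0.026020526329860398 0.0 [ 0.15349252  0.1243637  -0.70758781] 0.0187
4 937 x [448. 469. 506.] y [ 38.  99. 132.]
10 41 x [462. 472. 494.] y [ 45.  96. 106.]
16 40 x [470. 472. 484.] y [68. 95. 99.]
22 40 x [470. 472. 484.] y [70. 95. 98.]
28 35 x [470. 472. 485.] y [69. 96. 99.]
34 41 x [470. 471. 485.] y [71. 96. 98.]
40 43 x [470. 472. 485.] y [68. 96. 98.]
46 72 x [470. 475. 486.] y [71. 90. 98.]
52 63 x [472. 479. 486.] y [69. 82. 96.]
106 4 x [467. 491. 497.] y [92. 93. 95.]
112 53 x [458. 490. 497.] y [75. 91. 96.]
118 55 x [458. 466. 495.] y [76. 91. 95.]
124 57 x [458. 465. 495.] y [75. 90. 95.]
130 54 x [457. 489. 496.] y [77. 90. 96.]
136 58 x [456. 490. 497.] y [78. 92. 96.]
142 60 x [455. 466. 498.] y [77. 92. 95.]
148 68 x [454. 489. 499.] y [77. 93. 96.]
154 66 x [453. 490. 502.] y [78. 93. 96.]
160 69 x [452. 493. 502.] y [78. 93. 96.]
166 30 x [472. 496. 504.] y [87. 95. 97.]
172 24 x [443. 495. 503.] y [ 76.  96. 101.]
178 23 x [437. 495. 499.] y [ 73.  82. 104.]
184 119 x [433. 493. 516.] y [ 77. 120. 123.]
```

View pics/s4.png

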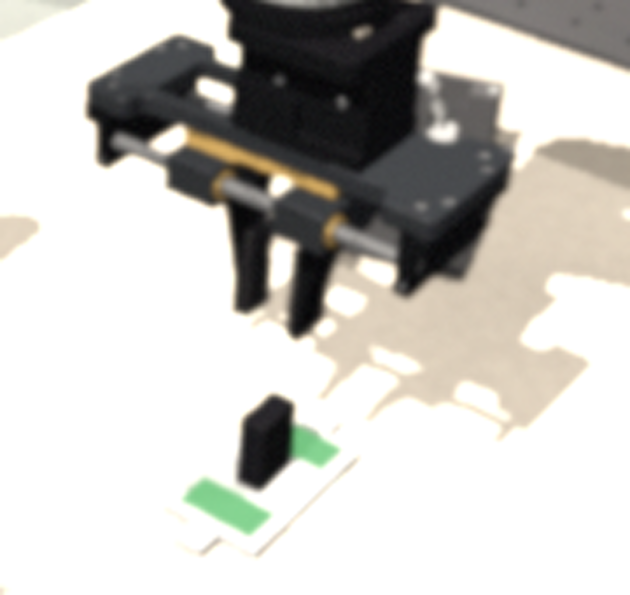

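The fingertips are at z≈111.5 mm by camera while the arm reports 74.3 mm, so true tip height is the reported value plus about 37 mm. The tab is still standing free at crop (265,440). I'll descend with that correction and watch the force.

Emit:
{"method": "send_rows", "body": {"rows": [{"jaw": 60, "slide": [0, 0, 0], "delta_rot": [0, 0, 0]}, {"jaw": 60, "slide": [0, 0, 0], "delta_rot": [0, 0, 0]}, {"jaw": 60, "slide": [0, 0, 0], "delta_rot": [0, 0, 0]}, {"jaw": 60, "slide": [0, 0, -30], "delta_rot": [0, 0, 0]}, {"jaw": 60, "slide": [0, 0, -55], "delta_rot": [0, 0, 0]}, {"jaw": 60, "slide": [0, 0, -72], "delta_rot": [0, 0, 0]}, {"jaw": 60, "slide": [0, 0, -82], "delta_rot": [0, 0, 0]}, {"jaw": 60, "slide": [0, 0, -88], "delta_rot": [0, 0, 0]}, {"jaw": 60, "slide": [0, 0, -92], "delta_rot": [0, 0, 0]}, {"jaw": 60, "slide": [0, 0, -92], "delta_rot": [0, 0, 0]}, {"jaw": 60, "slide": [0, 0, -92], "delta_rot": [0, 0, 0]}]}}

```text
clock: 6.6
position: [0.4809, 0.0848, -0.0155]
tool_rot: [3.14, 0.0, 1.614]
ft_force: [0.1, -0.3, 0.2]
opening: 0.0597
grip_force: 0.0
```

Emit:
{"method": "send_rows", "body": {"rows": [{"jaw": 40, "slide": [0, 0, -4], "delta_rot": [0, 0, 0]}, {"jaw": 20, "slide": [0, 0, -4], "delta_rot": [0, 0, 0]}, {"jaw": 8, "slide": [0, 0, -4], "delta_rot": [0, 0, 0]}, {"jaw": 8, "slide": [0, 0, -4], "delta_rot": [0, 0, 0]}, {"jaw": 8, "slide": [0, 0, -4], "delta_rot": [0, 0, 0]}, {"jaw": 8, "slide": [0, 0, -4], "delta_rot": [0, 0, 0]}, {"jaw": 8, "slide": [0, 0, -4], "delta_rot": [0, 0, 0]}, {"jaw": 8, "slide": [0, 0, -4], "delta_rot": [0, 0, 0]}, {"jaw": 8, "slide": [0, 0, -4], "delta_rot": [0, 0, 0]}], "force": 45}}

```text
clock: 7.5
position: [0.4803, 0.0848, -0.0201]
tool_rot: [3.141, 0.0, 1.614]
ft_force: [-0.4, 0.3, 0.6]
opening: 0.0156
grip_force: 45.0
```

Gripped at 15.6 mm opening and 45 N. Now I'll lift and carry the plate to above the bracket.

Emit:
{"method": "send_rows", "body": {"rows": [{"jaw": 8, "slide": [0, 0, 20], "delta_rot": [0, 0, 0]}, {"jaw": 8, "slide": [0, 0, 50], "delta_rot": [0, 0, 0]}, {"jaw": 8, "slide": [0, 0, 90], "delta_rot": [0, 0, 0]}, {"jaw": 8, "slide": [10, -30, 100], "delta_rot": [0, 0, 2]}, {"jaw": 8, "slide": [22, -70, 100], "delta_rot": [0, 0, 5]}, {"jaw": 8, "slide": [35, -110, 100], "delta_rot": [0, 0, 8]}, {"jaw": 8, "slide": [48, -150, 100], "delta_rot": [0, 0, 11]}, {"jaw": 8, "slide": [61, -190, 100], "delta_rot": [0, 0, 14]}, {"jaw": 8, "slide": [74, -230, 100], "delta_rot": [0, 0, 16.3]}, {"jaw": 8, "slide": [86, -270, 100], "delta_rot": [0, 0, 16.3]}, {"jaw": 8, "slide": [93, -290, 100], "delta_rot": [0, 0, 16.3]}, {"jaw": 8, "slide": [96, -300, 100], "delta_rot": [0, 0, 16.3]}]}}

```text
clock: 8.7
position: [0.5761, -0.2173, 0.0791]
tool_rot: [-3.141, -0.0, 1.896]
ft_force: [0.3, 0.6, -2.0]
opening: 0.016
grip_force: 45.0
```

Emit:
{"method": "send_rows", "body": {"rows": [{"jaw": 8, "slide": [0, 0, 0], "delta_rot": [0, 0, 0]}, {"jaw": 8, "slide": [0, 0, 0], "delta_rot": [0, 0, 0]}, {"jaw": 8, "slide": [0, 0, 0], "delta_rot": [0, 0, 0]}]}}

```text
clock: 9.0
position: [0.5758, -0.2135, 0.0795]
tool_rot: [-3.141, -0.001, 1.9]
ft_force: [0.0, -0.2, -1.7]
opening: 0.0157
grip_force: 45.0
```

```bash
python3 - <<'E' 2>/dev/null
from h import *
o=robot.get_obs();print(o['clock'],o['position']*1000,o['tool_rot'],o['opening'],o['grip_force'],o['ft_force'])
A=None
for n in('top','side'):
    im,d=avg(n,4); np.savez(n+'4.npz',im=im,d=d)
    c=np.clip(im*1.8,0,255).astype(np.uint8)[...,::-1]
    c=c[140:265,360:510] if n=='top' else c[90:215,335:485]
    c=cv2.resize(c,(350,292),interpolation=cv2.INTER_CUBIC); A=c if A is None else np.vstack([A,c])
cv2.imwrite('pics/ab4.png',A)
E
```

```text
9.0 [ 575.77701773 -213.5368177    79.49259982] [-3.14109437e+00 -1.01602719e-03  1.89956816e+00] 0.01565906091572337 44.99833739362657 [ 0.04912223 -0.20224825 -1.68768488]
```

View pics/ab4.png

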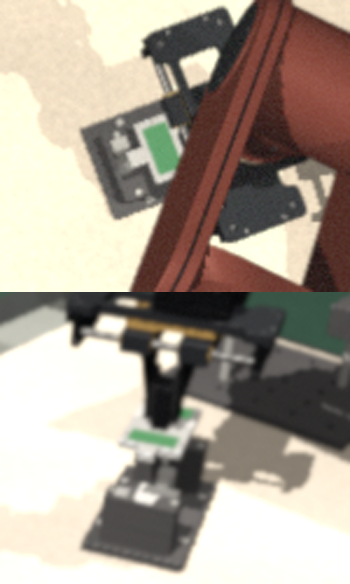

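The carrier hangs level over the bracket. In the top view its +y slide and ear are visible at crop (160,148) and (133,158), and in the side view at (155,437) and (145,452). I'll measure its offset from the bracket.

```bash
python3 - <<'E' 2>/dev/null
from h import *
from scipy.optimize import minimize
t=np.radians(18.8); ex=np.array([np.cos(t),np.sin(t)]); ey=np.array([-ex[1],ex[0]])
H=.1076
for n,B in(('top',[576.5,-216.0]),('side',[573.2,-218.2])):
    B=np.array(B)
    # slide before (plane 8mm), carrier yaw 2.5
    z0=np.load(n+'1.npz'); z4=np.load(n+'4.npz')
    def green(z,h,c,yaw):
        Q=onplane(n,h)[...,:2]*1000; im=z['im']; g=im[...,1]/im.sum(-1)
        a=np.radians(yaw); e=np.array([-np.sin(a),np.cos(a)]); f=np.array([e[1],-e[0]])
        r=(Q-c); x=r@f; y=r@e
        w=np.clip(g-.36,0,.05)*(abs(x)<30)*(y>15)*(y<55)
        return (w*x).sum()/w.sum(),(w*y).sum()/w.sum(),w.sum()
    C0={'top':[481.3,83.8],'side':[478.7,83.5]}[n]
    print(n,'slide rel tab before',green(z0,.008,np.array(C0),2.5),'now rel bracket',green(z4,H,B,18.8))
    W=world(n,z4['d'])*1000; r=W[...,:2]-B; x=r@ex;y=r@ey
    m=(W[...,2]>98)&(W[...,2]<116)&(y<80)&(y>-80)&(abs(x)<45)
    print(' plate z',np.median(W[m&(y>20)][:,2]))
    for lo,hi,nm in((53,75,'ear'),(22,48,'plate')):
        k=m&(y>lo)&(y<hi); print(' ',nm,k.sum(),'x pct',np.round(np.percentile(x[k],[2,50,98]),1),'y',np.round(np.percentile(y[k],[2,98]),1))
    # outer edge profile
    k=m&(abs(x)>12)&(abs(x)<26)&(y>0); print('  end edge y98',np.percentile(y[k],98))
    m=(W[...,2]>54)&(W[...,2]<65)&(abs(x)<45)&(abs(y)<95); 
    for s in(1,-1):
        k=m&(s*y>40); 
        if k.sum()>10: print('  cheek',s,k.sum(),'x',np.round(np.percentile(x[k],[1,99]),1),'y',np.round(np.percentile(y[k],[1,99]),1))
E
```

```text
top slide rel tab before (np.float64(-0.7629396221624947), np.float64(33.63055421709399), np.float64(8.461221484789343)) now rel bracket (np.float64(1.5336586713574567), np.float64(34.74883455283917), np.float64(9.953771809261191))
 plate z 107.58332223126763
  ear 53 x pct [-5.4  2.1  9.7] y [53.5 68.1]
  plate 296 x pct [-25.3   4.5  31.2] y [22.7 47.2]
  end edge y98 51.956431058959076
  cheek 1 265 x [-34.4  34.5] y [52.6 77.7]
side slide rel tab before (np.float64(0.6375407909052556), np.float64(31.324331169001695), np.float64(9.439161547240175)) now rel bracket (np.float64(3.512471915397602), np.float64(30.508408527557425), np.float64(3.722836109660813))
 plate z 108.98875794887383
  ear 46 x pct [-5.4  2.   9.6] y [53.6 67.6]
  plate 162 x pct [-27.7   1.3  31. ] y [22.7 47.6]
  end edge y98 51.35055001019603
  cheek 1 222 x [-34.9  34.9] y [51.9 77.9]
  cheek -1 55 x [-33.3 -16.3] y [-76.6 -51.1]
```

Emit:
{"method": "send_rows", "body": {"rows": [{"jaw": 8, "slide": [-1.5, -2, -10], "delta_rot": [0, 0, 0]}, {"jaw": 8, "slide": [-1.5, -2, -20], "delta_rot": [0, 0, 0]}, {"jaw": 8, "slide": [-1.5, -2, -30], "delta_rot": [0, 0, 0]}, {"jaw": 8, "slide": [-1.5, -2, -30], "delta_rot": [0, 0, 0]}, {"jaw": 8, "slide": [-1.5, -2, -30], "delta_rot": [0, 0, 0]}, {"jaw": 8, "slide": [-1.5, -2, -30], "delta_rot": [0, 0, 0]}]}}

```text
clock: 10.0
position: [0.575, -0.2173, 0.05]
tool_rot: [3.141, 0.0, 1.898]
ft_force: [-0.0, 0.1, -2.0]
opening: 0.0156
grip_force: 45.0
```

```bash
cat > m.py <<'E'
from h import *
t=np.radians(18.8); ex=np.array([np.cos(t),np.sin(t)]); ey=np.array([-ex[1],ex[0]])
o=robot.get_obs();print(o['clock'],o['position']*1000,o['tool_rot'],o['opening'],o['grip_force'],o['ft_force'],o['wrist_torque'])
z=o['position'][2]*1000+28.1
for n,B in(('top',[576.5,-216.0]),('side',[573.2,-218.2])):
    im,d=avg(n,3); np.savez(n+'5.npz',im=im,d=d)
    W=world(n,d)*1000; r=W[...,:2]-np.array(B); x=r@ex;y=r@ey
    m=(abs(W[...,2]-z)<3.5)&(y<80)&(y>-80)&(abs(x)<45)
    print(n,z,'plate z',np.median(W[(abs(W[...,2]-z)<10)&(y>25)&(y<45)&(abs(x)<20)][:,2]))
    k=m&(y>53)&(y<75)&(abs(x)<14); print(' ear',k.sum(),np.round(np.percentile(x[k],[2,50,98]),1),'y',np.round(np.percentile(y[k],[98]),1))
    k=m&(abs(x)>12)&(abs(x)<26)&(y>0); print(' end edge',np.percentile(y[k],[95,98]))
    k=m&(y>22)&(y<48);print(' plate x',np.round(np.percentile(x[k],[2,98]),1))
E
python3 m.py 2>/dev/null
```

```text
10.0 [ 574.97888917 -217.34643923   50.0296591 ] [3.14126805e+00 3.44751970e-04 1.89813998e+00] 0.015555640924459177 44.99837335199118 [-0.01971174  0.10265467 -2.01437402] [-0.04287691 -0.11195914  0.03101135]
top 78.12965910209823 plate z 78.27385333848869
 ear 40 [-7.5 -0.   7.7] y [65.3]
 end edge [48.35905621 48.784235  ]
 plate x [-27.7  29. ]
side 78.12965910209823 plate z 79.64873750606566
 ear 33 [-7.3  0.9  8.1] y [66.3]
 end edge [48.55760971 49.38491054]
 plate x [-29.6  28.5]
```

Ear centring is now within about 0.5 mm. I'll enter the slots slowly.

Emit:
{"method": "send_rows", "body": {"rows": [{"jaw": 8, "slide": [-0.2, 0.3, -5], "delta_rot": [0, 0, 0]}, {"jaw": 8, "slide": [-0.2, 0.3, -10], "delta_rot": [0, 0, 0]}, {"jaw": 8, "slide": [-0.2, 0.3, -13], "delta_rot": [0, 0, 0]}, {"jaw": 8, "slide": [-0.2, 0.3, -16], "delta_rot": [0, 0, 0]}, {"jaw": 8, "slide": [-0.2, 0.3, -18], "delta_rot": [0, 0, 0]}, {"jaw": 8, "slide": [-0.2, 0.3, -20], "delta_rot": [0, 0, 0]}, {"jaw": 8, "slide": [-0.2, 0.3, -20], "delta_rot": [0, 0, 0]}]}}

```text
clock: 11.0
position: [0.5743, -0.2168, 0.0294]
tool_rot: [-3.141, -0.0, 1.898]
ft_force: [-0.4, -0.7, -1.4]
opening: 0.0158
grip_force: 45.0
```

Emit:
{"method": "send_rows", "body": {"rows": [{"jaw": 8, "slide": [0, 0, -1], "delta_rot": [0, 0, 0]}, {"jaw": 8, "slide": [0, 0, -2], "delta_rot": [0, 0, 0]}, {"jaw": 8, "slide": [0, 0, -3], "delta_rot": [0, 0, 0]}, {"jaw": 8, "slide": [0, 0, -4], "delta_rot": [0, 0, 0]}, {"jaw": 8, "slide": [0, 0, -4], "delta_rot": [0, 0, 0]}]}}

```text
clock: 11.5
position: [0.5743, -0.2168, 0.0256]
tool_rot: [-3.141, -0.0, 1.898]
ft_force: [0.2, 0.4, -1.1]
opening: 0.0159
grip_force: 45.0
```

Emit:
{"method": "send_rows", "body": {"rows": [{"jaw": 8, "slide": [0, 0, -1], "delta_rot": [0, 0, 0]}, {"jaw": 8, "slide": [0, 0, -2], "delta_rot": [0, 0, 0]}, {"jaw": 8, "slide": [0, 0, -3], "delta_rot": [0, 0, 0]}, {"jaw": 8, "slide": [0, 0, -3], "delta_rot": [0, 0, 0]}]}}

```text
clock: 11.9
position: [0.5741, -0.2171, 0.0227]
tool_rot: [-3.141, -0.0, 1.898]
ft_force: [-3.1, -0.6, -0.3]
opening: 0.0157
grip_force: 45.0
```

Emit:
{"method": "send_rows", "body": {"rows": [{"jaw": 8, "slide": [0, 0, -1], "delta_rot": [0, 0, 0]}, {"jaw": 8, "slide": [0, 0, -2], "delta_rot": [0, 0, 0]}, {"jaw": 8, "slide": [0, 0, -3], "delta_rot": [0, 0, 0]}, {"jaw": 8, "slide": [0, 0, -3], "delta_rot": [0, 0, 0]}]}}

```text
clock: 12.3
position: [0.5743, -0.2171, 0.0197]
tool_rot: [-3.141, 0.0, 1.898]
ft_force: [-3.1, -1.0, 2.1]
opening: 0.0155
grip_force: 45.0
```

Emit:
{"method": "send_rows", "body": {"rows": [{"jaw": 8, "slide": [0, 0, -1], "delta_rot": [0, 0, 0]}, {"jaw": 8, "slide": [0, 0, -2], "delta_rot": [0, 0, 0]}, {"jaw": 8, "slide": [0, 0, -3], "delta_rot": [0, 0, 0]}, {"jaw": 8, "slide": [0, 0, -3], "delta_rot": [0, 0, 0]}]}}

```text
clock: 12.7
position: [0.5741, -0.2171, 0.0167]
tool_rot: [-3.141, 0.0, 1.898]
ft_force: [-5.0, -2.4, 3.6]
opening: 0.0155
grip_force: 45.0
```

Emit:
{"method": "send_rows", "body": {"rows": [{"jaw": 8, "slide": [0, 0, -1], "delta_rot": [0, 0, 0]}, {"jaw": 8, "slide": [0, 0, -2], "delta_rot": [0, 0, 0]}, {"jaw": 8, "slide": [0, 0, -3], "delta_rot": [0, 0, 0]}, {"jaw": 8, "slide": [0, 0, -3], "delta_rot": [0, 0, 0]}]}}

```text
clock: 13.1
position: [0.5739, -0.2172, 0.0138]
tool_rot: [-3.14, -0.0, 1.898]
ft_force: [-6.7, -2.4, 3.7]
opening: 0.0153
grip_force: 45.0
```

Emit:
{"method": "send_rows", "body": {"rows": [{"jaw": 8, "slide": [0, 0, -1], "delta_rot": [0, 0, 0]}, {"jaw": 8, "slide": [0, 0, -2], "delta_rot": [0, 0, 0]}, {"jaw": 8, "slide": [0, 0, -3], "delta_rot": [0, 0, 0]}, {"jaw": 8, "slide": [0, 0, -3], "delta_rot": [0, 0, 0]}]}}

```text
clock: 13.5
position: [0.5732, -0.2169, 0.0098]
tool_rot: [-3.139, -0.001, 1.898]
ft_force: [-4.5, -3.4, -0.7]
opening: 0.0156
grip_force: 45.0
```

Emit:
{"method": "send_rows", "body": {"rows": [{"jaw": 8, "slide": [0, 0, -1], "delta_rot": [0, 0, 0]}, {"jaw": 8, "slide": [0, 0, -2], "delta_rot": [0, 0, 0]}, {"jaw": 8, "slide": [0, 0, -2], "delta_rot": [0, 0, 0]}]}}

```text
clock: 13.8
position: [0.5731, -0.2167, 0.0077]
tool_rot: [-3.139, -0.001, 1.898]
ft_force: [-4.8, -2.8, -0.8]
opening: 0.0157
grip_force: 45.0
```

Emit:
{"method": "send_rows", "body": {"rows": [{"jaw": 8, "slide": [0, 0, -1], "delta_rot": [0, 0, 0]}, {"jaw": 8, "slide": [0, 0, -2], "delta_rot": [0, 0, 0]}, {"jaw": 8, "slide": [0, 0, -2], "delta_rot": [0, 0, 0]}]}}

```text
clock: 14.1
position: [0.5732, -0.2167, 0.0057]
tool_rot: [-3.139, -0.001, 1.898]
ft_force: [-5.8, -2.1, -1.6]
opening: 0.0155
grip_force: 45.0
```

Emit:
{"method": "send_rows", "body": {"rows": [{"jaw": 8, "slide": [0, 0, -1], "delta_rot": [0, 0, 0]}, {"jaw": 8, "slide": [0, 0, -1.5], "delta_rot": [0, 0, 0]}, {"jaw": 8, "slide": [0, 0, -1.5], "delta_rot": [0, 0, 0]}]}}

```text
clock: 14.4
position: [0.5744, -0.2161, 0.0043]
tool_rot: [3.141, -0.001, 1.898]
ft_force: [-0.7, -0.9, -6.5]
opening: 0.0156
grip_force: 45.0
```

Emit:
{"method": "send_rows", "body": {"rows": [{"jaw": 8, "slide": [0, 0, -0.5], "delta_rot": [0, 0, 0]}, {"jaw": 8, "slide": [0, 0, -1], "delta_rot": [0, 0, 0]}, {"jaw": 8, "slide": [0, 0, -1], "delta_rot": [0, 0, 0]}]}}

```text
clock: 14.7
position: [0.5747, -0.2166, 0.0042]
tool_rot: [3.141, -0.0, 1.898]
ft_force: [0.5, 1.3, -4.1]
opening: 0.0157
grip_force: 45.0
```

Emit:
{"method": "send_rows", "body": {"rows": [{"jaw": 8, "slide": [0, 0, -0.5], "delta_rot": [0, 0, 0]}, {"jaw": 8, "slide": [0, 0, -1], "delta_rot": [0, 0, 0]}, {"jaw": 8, "slide": [0, 0, -1], "delta_rot": [0, 0, 0]}]}}

```text
clock: 15.0
position: [0.5751, -0.2173, 0.0039]
tool_rot: [3.141, 0.001, 1.898]
ft_force: [0.3, -0.1, -1.7]
opening: 0.0157
grip_force: 45.0
```

Emit:
{"method": "send_rows", "body": {"rows": [{"jaw": 8, "slide": [0, 0, -0.5], "delta_rot": [0, 0, 0]}, {"jaw": 8, "slide": [0, 0, -0.5], "delta_rot": [0, 0, 0]}]}}

```text
clock: 15.2
position: [0.575, -0.2172, 0.0033]
tool_rot: [3.141, 0.001, 1.898]
ft_force: [0.7, -0.9, -0.2]
opening: 0.0155
grip_force: 45.0
```

Emit:
{"method": "send_rows", "body": {"rows": [{"jaw": 8, "slide": [0, 0, -1], "delta_rot": [0, 0, 0]}, {"jaw": 8, "slide": [0, 0, -1.5], "delta_rot": [0, 0, 0]}, {"jaw": 8, "slide": [0, 0, -1.5], "delta_rot": [0, 0, 0]}]}}

```text
clock: 15.5
position: [0.575, -0.2172, 0.0032]
tool_rot: [3.141, 0.001, 1.898]
ft_force: [-4.0, 2.1, 9.5]
opening: 0.0158
grip_force: 45.0
```

Emit:
{"method": "send_rows", "body": {"rows": [{"jaw": 8, "slide": [0, 0, -1], "delta_rot": [0, 0, 0]}, {"jaw": 8, "slide": [0, 0, -1.5], "delta_rot": [0, 0, 0]}, {"jaw": 8, "slide": [0, 0, -1.5], "delta_rot": [0, 0, 0]}]}}

```text
clock: 15.8
position: [0.5751, -0.2172, 0.0032]
tool_rot: [3.141, 0.001, 1.898]
ft_force: [-8.9, 4.2, 18.5]
opening: 0.0156
grip_force: 45.0
```

It is seated: z has stopped at 3.2 mm while the force rose to about 20 N. I'll relax, release and back off straight up.

Emit:
{"method": "send_rows", "body": {"rows": [{"jaw": 8, "slide": [0, 0, 1], "delta_rot": [0, 0, 0]}, {"jaw": 8, "slide": [0, 0, 2], "delta_rot": [0, 0, 0]}, {"jaw": 14, "slide": [0, 0, 2], "delta_rot": [0, 0, 0]}, {"jaw": 20, "slide": [0, 0, 2], "delta_rot": [0, 0, 0]}, {"jaw": 30, "slide": [0, 0, 2], "delta_rot": [0, 0, 0]}, {"jaw": 40, "slide": [0, 0, 3], "delta_rot": [0, 0, 0]}, {"jaw": 40, "slide": [0, 0, 4], "delta_rot": [0, 0, 0]}]}}

```text
clock: 16.5
position: [0.5744, -0.2168, 0.0035]
tool_rot: [-3.141, -0.0, 1.898]
ft_force: [-0.1, 0.1, 0.7]
opening: 0.0353
grip_force: 0.0
```

Emit:
{"method": "send_rows", "body": {"rows": [{"jaw": 40, "slide": [0, 0, 10], "delta_rot": [0, 0, 0]}, {"jaw": 40, "slide": [0, 0, 30], "delta_rot": [0, 0, 0]}, {"jaw": 40, "slide": [0, 0, 60], "delta_rot": [0, 0, 0]}, {"jaw": 40, "slide": [0, 0, 100], "delta_rot": [0, 0, 0]}, {"jaw": 40, "slide": [0, 0, 140], "delta_rot": [0, 0, 0]}, {"jaw": 40, "slide": [-40, -40, 160], "delta_rot": [0, 0, 0]}, {"jaw": 40, "slide": [-70, -80, 160], "delta_rot": [0, 0, 0]}, {"jaw": 40, "slide": [-100, -120, 160], "delta_rot": [0, 0, 0]}, {"jaw": 40, "slide": [-130, -160, 160], "delta_rot": [0, 0, 0]}, {"jaw": 40, "slide": [-160, -200, 160], "delta_rot": [0, 0, 0]}, {"jaw": 40, "slide": [-160, -200, 160], "delta_rot": [0, 0, 0]}, {"jaw": 40, "slide": [-160, -200, 160], "delta_rot": [0, 0, 0]}]}}

```text
clock: 17.7
position: [0.4134, -0.4184, 0.1644]
tool_rot: [3.141, 0.001, 1.895]
ft_force: [0.1, 1.0, -0.7]
opening: 0.0403
grip_force: 0.0
```

```bash
python3 - <<'E' 2>/dev/null
from h import *
o=robot.get_obs();print(o['clock'],o['position']*1000,o['opening'],o['ft_force'])
t=np.radians(18.8); ex=np.array([np.cos(t),np.sin(t)]); ey=np.array([-ex[1],ex[0]])
A=[]
for n,B in(('top',[576.5,-216.0]),('side',[573.2,-218.2])):
    im,d=avg(n,4); W=world(n,d)*1000; r=W[...,:2]-np.array(B); x=r@ex;y=r@ey;z=W[...,2]
    for nm,k in(('+y end',(y>28)&(y<46)),('-y end',(y<-28)&(y>-46)),('-x side',(x<-14)&(x>-26)&(abs(y)<45)),('+x side',(x>14)&(x<26)&(abs(y)<45)),('ear+',(y>54)&(y<64)&(x>-6)&(x<0)),('ear-',(y<-54)&(y>-64)&(x>-6)&(x<0)),('tabtop',(abs(x)<6)&(abs(y)<12))):
        k=k&(abs(x)<26); print(n,nm,k.sum(),np.round(np.nanmedian(z[k]),1))
    c=np.clip(im*2,0,255).astype(np.uint8)[...,::-1]
    c=c[160:245,385:490] if n=='top' else c[140:215,360:440]
    A.append(cv2.resize(c,(400,330),interpolation=cv2.INTER_CUBIC))
cv2.imwrite('pics/f.png',np.hstack(A))
E
```

```text
17.7 [ 413.37983313 -418.38199263  164.39886367] 0.04032920853297364 [ 0.10769672  1.0473746  -0.71142474]
top +y end 171 31.5
top -y end 171 31.3
top -x side 194 31.2
top +x side 194 31.3
top ear+ 11 31.2
top ear- 11 31.3
top tabtop 54 75.0
side +y end 0 nan
side -y end 50 32.8
side -x side 51 32.6
side +x side 55 32.2
side ear+ 0 nan
side ear- 4 32.4
side tabtop 38 76.2
```

View pics/f.png

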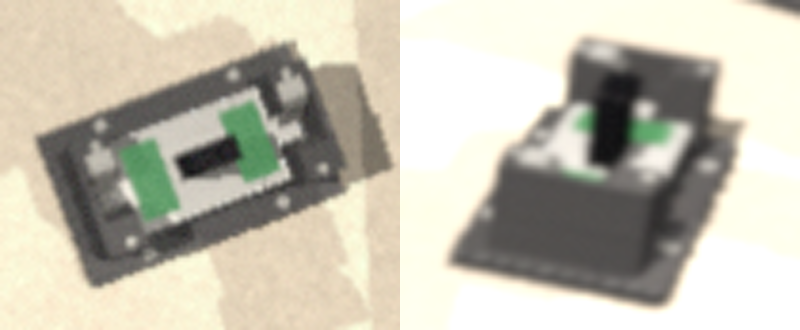

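Both cameras show the carrier flat between the cheeks. Its top is at 31.3 mm all round, so the underside is at 23.3 mm, matching the slot floor seen earlier. Clip blobs are at crop (98,158) and (290,88). I'll compare them with the initial picture, then hand in.

```bash
python3 - <<'E' 2>/dev/null
from h import *
t=np.radians(18.8); ex=np.array([np.cos(t),np.sin(t)]); ey=np.array([-ex[1],ex[0]])
z0=np.load('top1.npz'); im,d=avg('top',4)
W0=world('top',z0['d'])*1000
for nm,I,D in(('start',z0['im'],z0['d']),('now',im,d)):
    Q=onplane('top',.045)[...,:2]*1000-np.array([576.5,-216.0]); x=Q@ex;y=Q@ey; g=I.mean(-1); W=world('top',D)*1000
    for s in(1,-1):
        k=(s*y>53)&(s*y<71)
        print(nm,s,'brightness by x:',[(a,int(g[k&(x>=a)&(x<a+3)].mean()),int(np.nanmedian(W[...,2][k&(x>=a)&(x<a+3)]))) for a in range(-9,22,3)])
E
```

```text
start 1 brightness by x: [(-9, 50, 21), (-6, 54, 22), (-3, 52, 22), (0, 45, 23), (3, 40, 39), (6, 41, 42), (9, 49, 53), (12, 63, 58), (15, 79, 60), (18, 85, 60), (21, 80, 60)]
start -1 brightness by x: [(-9, 76, 22), (-6, 80, 23), (-3, 57, 24), (0, 45, 27), (3, 41, 37), (6, 45, 44), (9, 48, 54), (12, 59, 57), (15, 80, 60), (18, 81, 59), (21, 90, 60)]
now 1 brightness by x: [(-9, 56, 30), (-6, 63, 30), (-3, 60, 30), (0, 57, 31), (3, 53, 38), (6, 49, 42), (9, 50, 53), (12, 63, 57), (15, 79, 61), (18, 84, 59), (21, 80, 60)]
now -1 brightness by x: [(-9, 63, 26), (-6, 73, 30), (-3, 65, 30), (0, 56, 32), (3, 42, 36), (6, 46, 43), (9, 49, 54), (12, 56, 58), (15, 72, 60), (18, 72, 58), (21, 78, 60)]
```

The clip profiles match the start, with both sticking out over the ears at x = 3–9 mm. Handing in.

```bash
python3 -c "
from plant import robot
print(robot.job_done())"
```

```text
the job is handed in; nothing more can be done
None
```

The carrier sits flat and fully home on the seat, 36.7 mm below the slot mouths, with both clips snapped back over its ears; the hardest press I read was about 20 N, and I let go, left the other three objects alone, and handed in at about 18 s.

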